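Find the guide bushing that takes the pin gauge

TASK

One of the three bushings on the blue mat fits the orange-handled pin gauge, the other two are tight inside. Take the gauge from its stand, try it gently in the bushings (never pressing harder than about 25 N), and leave it standing in the one where it goes fully home to its collar, on the mat. Then stand the two that fail upright in the red tray, leaving everything else on the counter alone.

Things in the scene. Friction and masses are not known exactly. Their poses are not given: they have to be found in the camera images.
- gauge_grip (a point): Pin gauge, 100 mm long, about 0.15 kg, standing upright in its stand with the pin down. This point is the centre of its round orange handle (22 mm diameter, 54 mm tall), on the axis; z along the axis, up when the pin points down. The pin's tip is 75 mm below this point, the collar's underside 35 mm below it and its top 29 mm below it; the top of the handle is 25 mm above.
- gauge_shoulder (a point): Centre of the underside of the gauge's steel collar (32 mm diameter, 6 mm thick). Below it is the steel pin, 16 mm diameter, 40 mm long, with a 1.5 mm wide, 3 mm high chamfer at the tip. Fully home, this point lies on the top face of the bushing, 25 mm above the bushing's centre point.
- bushing_1_mid (a point): Centre of one of three look-alike bushings: black rubber body with a bright steel top, round, 46 mm diameter, 50 mm tall, about 0.25 kg, standing loose and upright on the blue mat. The point is 25 mm above its underside, z up along its bore, whose mouth (18 mm diameter) is in the middle of the top face.
- bushing_2_mid (a point): Centre of one of three look-alike bushings: black rubber body with a bright steel top, round, 46 mm diameter, 50 mm tall, about 0.25 kg, standing loose and upright on the blue mat. The point is 25 mm above its underside, z up along its bore, whose mouth (18 mm diameter) is in the middle of the top face.
- bushing_3_mid (a point): Centre of one of three look-alike bushings: black rubber body with a bright steel top, round, 46 mm diameter, 50 mm tall, about 0.25 kg, standing loose and upright on the blue mat. The point is 25 mm above its underside, z up along its bore, whose mouth (18 mm diameter) is in the middle of the top face.
- bushing_1: The same bushing; origin at the centre of its underside. A loose inner sleeve begins 19 mm down the bore, hardly visible. In one bushing of the three, a different one each time, it is wide and the 16 mm pin goes on down until the gauge's collar rests on the top face; in the other two it is narrow and the pin stops hard 19 mm down. The bottom is closed, deeper than the pin.
- bushing_2: The same bushing; origin at the centre of its underside. A loose inner sleeve begins 19 mm down the bore, hardly visible. In one bushing of the three, a different one each time, it is wide and the 16 mm pin goes on down until the gauge's collar rests on the top face; in the other two it is narrow and the pin stops hard 19 mm down. The bottom is closed, deeper than the pin.
- bushing_3: The same bushing; origin at the centre of its underside. A loose inner sleeve begins 19 mm down the bore, hardly visible. In one bushing of the three, a different one each time, it is wide and the 16 mm pin goes on down until the gauge's collar rests on the top face; in the other two it is narrow and the pin stops hard 19 mm down. The bottom is closed, deeper than the pin.
- mat_top (a point): Centre of the top face of the blue cushioned mat, 240 mm along its x, 360 mm along its y, top 16 mm above the counter. The mat stays in place but is sprung: it sinks straight down 1 mm for every 4 N pressed on it, 8 mm at most.
- mat: The same blue mat; origin 12 mm below that point.
- tray_in (a point): Centre of the inner floor (5 mm above the counter) of the fixed red open reject tray: 250 mm along its x, 140 mm along its y outside, walls 5 mm thick and 30 mm high above the counter. There is room for two bushings side by side along x.
- stand_hole0 (a point): Centre of the mouth, 44 mm above the counter, of the 20 mm through hole in the fixed aluminium gauge stand (block 70 x 70 x 44 mm). The gauge stands in it with its collar on the block; lift straight up by more than 40 mm to free it.
- bearing: Bystander: a loose steel ball bearing lying flat, 62 mm diameter, 16 mm tall; origin at the centre of its underside.
- boot: Bystander: a loose black ribbed rubber boot, 64 mm diameter, 60 mm tall; origin at the centre of its underside.
- carton: Bystander: a loose green carton, 70 x 110 x 50 mm; origin at the centre of its underside.
- gauge: The same gauge; origin at the centre of the pin's tip.

How it is judged:
By the outcome, as a careful person would: the job done as asked, in the order asked, and still so for the second after the job is handed in, with the robot touching nothing.
It also fails if it takes over 72 s, if anything falls off the work surface, if the arm or the gripper's body presses on something with over 40 N, if the wrist force passes 120 N, or if a joint passes its speed limit or range.

ROBOT

A 7-joint arm with a two-finger parallel gripper is mounted at the origin on the work surface. World frame = base frame: x ahead of the robot, y to its left, z up, the work surface at z = 0. Lengths are in m, angles in rad, forces in N, time in s.
With the tool pointing down it reaches from about 0.425 to 1.025 m from the base axis. Payload 3.6 kg.
Tool frame: the origin (TCP) lies where the fingers leave the gripper's body, on its centre line; the fingertips stand 73 mm ahead of it and the grasp point (between the pads) lies 54 mm ahead of it; z points along the fingers, y is the line along which they close (so a half turn about z gives the same grasp; the last joint's range is limited). The gripper opens to 85 mm and grips with 20 to 120 N. Pads are 22 mm wide; open, the fingers measure 114 mm over their backs; the gripper's body (76 mm by 85 mm) begins 54 mm behind the grasp point. The pads swing forward as they close: fully open they stand 13 mm farther back than shut.
Start: joints at [-1.433, 0.591, 0.048, 1.609, -0.033, 0.943, -0.034], TCP at [0.167, 0.706, 0.304] pointing down, gripper open.
Joint ranges: [-2.69, 2.69], [-0.47, 2.24], [-1.27, 1.36], [0.19, 2.51], [-1.53, 4.68], [0.08, 2.07], [-3.09, 3.09]. Speed limits (rad/s): [2.57, 2.57, 3.14, 3.14, 3.14, 3.14, 3.14].

INTERFACE

Orientations are given as a rotation vector (axis times angle).
In Python, from rig import r gives the robot as it stands.
- The arm moves only by the tool play_rows, never from a script. Its argument "targets" is one flat list of numbers, 5 for each row, row after row: the opening, from 0 (shut) to 1 (fully open), then the shift along the tool's x, y, z in mm, then the turn about the tool's z in rad. In form: [fingers, tx, ty, tz, twist, fingers, tx, ty, tz, twist, ...]. A call has 1 to 20 rows; each row is the pose to reach, as a shift and turn from the pose commanded when the call began, along the tool's axes at that moment; what a row does not reach only later rows make up. A row lasts 1/12 s, in which the tool goes at most 41.7 mm and 7.16 degrees, less where a joint would pass 70% of its speed; a pose out of reach is approached as far as the arm can. A call with a gripper value outside its range is refused whole. The fingers move at their own pace and stop on an object; the grip force is fixed at half the most. Time passes only in rows, so rows that repeat a pose let the fingers close. It gives the time, the measured TCP pose, the force, the opening and the grip force at its end, in the units of the state.
- r.get_state(): the state, without advancing time (a new reading comes with each control period).
- r.get_image(name): name is "scene" or "top"; returns a dict with "pixels" (420x560x3 uint8, red, green, blue), "intrinsics" (3x3 intrinsics, pixels), "k1" (the pictures are not rectified: a ray, as slopes to the right and down, at radius r is drawn at 1 + k1 r^2 times it, then the intrinsics apply), "R" (3x3) and "t" (3): a world point X has camera coordinates R X + t. Camera axes: x right, y down, z forward; pixel columns grow to the right and rows downward; lengths in m; the calibration is good to about 2 mm. A picture is of the moment at which its call begins. There is no depth.
- r.hand_in(): hands the job in; it is judged then, once.
The state is a dict: "clock": time; "qpos": joint angles; "joint_velocities": joint speeds; "joint_efforts": joint torques, N m; "eef_pos": TCP position; "ee_rot": TCP orientation; "contact_force": force on the tool from outside, world axes, zero at the start; "ft_torque": the same for the moment, N m; "opening": finger opening in m; "grasp_force": force on a finger pad.
Only numpy, scipy, OpenCV 4.12 (cv2) and the standard library are available. Lean on these libraries where they do the work, as an engineer would, in place of code of your own. Each camera call takes 0.05 s, during which the arm holds its last target. There are 200 camera calls.

## Working session

There is one attempt and no reset: what is moved stays moved. The work goes in short steps, Python scripts to look and compute and a tool call to move; the robot and the scene stay as the last step left them, time stands still between calls to the robot, and variables do not carry over. Pictures are saved under pics/ and viewed, at most 10 in all, crops included, and the job is handed in when it is done.

Besides the shell and the picture viewer there is one more tool, called after ">>>" as name(argument=value, ...) on one line, values as JSON. play_rows: Moves the arm, as the interface text tells. Its arguments: {"type":"object","properties":{"targets":{"type":"array","items":{"type":"number"}}},"required":["targets"]}

```bash
mkdir -p pics; cat > h.py <<'E'
from rig import r
import numpy as np, cv2
from scipy.spatial.transform import Rotation as Ro
def img(n,f=None):
    d=r.get_image(n)
    if f: cv2.imwrite('pics/'+f,cv2.cvtColor(d['pixels'],cv2.COLOR_RGB2BGR))
    return d
def ray(d,u,v):
    K=d['intrinsics'];k=float(d['k1'])
    xy=np.array([(u-K[0][2])/K[0][0],(v-K[1][2])/K[1][1]]);p=xy.copy()
    for _ in range(20): p=xy/(1+k*(p@p))
    R=np.array(d['R']);return -R.T@np.array(d['t']),R.T@np.r_[p,1]
def onz(d,u,v,z):
    c,q=ray(d,u,v);return c+q*(z-c[2])/q[2]
def proj(d,X):
    p=np.array(d['R'])@X+d['t'];p=p[:2]/p[2];p=p*(1+d['k1']*(p@p));K=np.array(d['intrinsics'])
    return K[:2,:2]@p+K[:2,2]
E
python3 - <<'E'
from h import *
np.set_printoptions(precision=4,suppress=True)
s=r.get_state()
for k in s: print(k,s[k])
print(Ro.from_rotvec(s['ee_rot']).as_matrix())
for n in('scene','top'):
    d=img(n,n+'1.png');print(n,d['intrinsics'],d['k1'],-np.array(d['R']).T@d['t'])
E
```

```text
clock 0.0
qpos [-1.4325  0.5921  0.0483  1.6099 -0.0333  0.9427 -0.0337]
joint_velocities [-0.0011 -0.0007 -0.0018  0.      0.     -0.0001 -0.0002]
joint_efforts [  0.0001 -54.8687   1.5463 -19.8123   0.0094   0.009    0.    ]
eef_pos [0.1663 0.705  0.3027]
ee_rot [-0.3631 -3.1204  0.0035]
contact_force [ 0.6404 -0.3503 -0.2963]
ft_torque [-0.0028 -0.0346 -0.0097]
grasp_force 0.0
opening 0.0853013038161284
[[-0.9733  0.2296 -0.0004]
 [ 0.2296  0.9733 -0.0022]
 [-0.0001 -0.0023 -1.    ]]
scene [[445.6572   0.     279.3811]
 [  0.     445.6572 216.0913]
 [  0.       0.       1.    ]] -0.08571610258823373 [ 1.0992 -0.3076  0.9034]
top [[537.6892   0.     284.6858]
 [  0.     537.6892 208.8545]
 [  0.       0.       1.    ]] 0.01794719724163807 [0.3925 0.0082 1.1116]
```

View pics/top1.png

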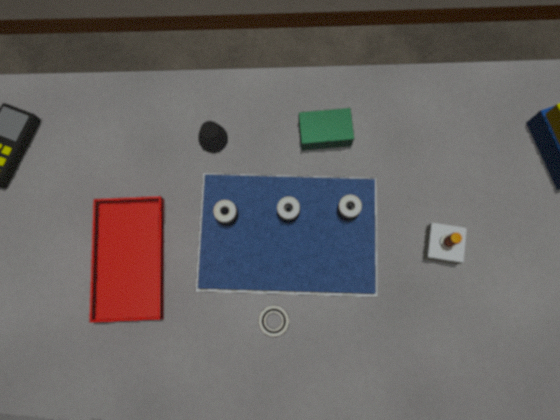

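View pics/scene1.png

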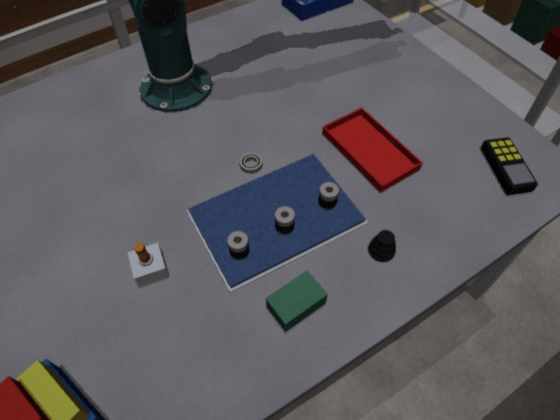

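The top view shows the bushings at about (225,211), (288,208) and (350,206), the gauge at (453,239) in the stand, and the tray at (128,260). The scene view agrees, with the bushings at (329,190), (285,215) and (238,241) and the gauge at (143,250).

```bash
python3 - <<'E'
from h import *
np.set_printoptions(precision=4,suppress=True)
for n,B in(('top',[(225,211),(288,208),(350,206)]),('scene',[(329,190),(285,215),(238,241)])):
    d=img(n);p=d['pixels'];hsv=cv2.cvtColor(p,cv2.COLOR_RGB2HSV)
    H,S,V=[hsv[...,i].astype(int) for i in range(3)]
    def cents(m):
        k,l,st,c=cv2.connectedComponentsWithStats(m.astype(np.uint8));return [(c[i],st[i]) for i in range(1,k) if st[i][4]>25]
    for b in B:
        w=((S<70)&(V>95));m=np.zeros_like(w);m[b[1]-18:b[1]+19,b[0]-18:b[0]+19]=1
        for c,st in cents(w&m):
            mm=np.zeros(w.shape,np.uint8); 
            cs,_=cv2.findContours((w&m).astype(np.uint8),cv2.RETR_EXTERNAL,cv2.CHAIN_APPROX_NONE)
            e=cv2.fitEllipse(max(cs,key=len));print(n,'bush',b,c,st,e,onz(d,*e[0],.066))
    for nm,m,z in(('orange',(H>5)&(H<22)&(S>150)&(V>70),.079),('red',((H<5)|(H>175))&(S>150)&(V>60),.02),('mat',(H>100)&(H<125)&(S>90),.016)):
        for c,st in cents(m):
            if nm=='mat' and st[4]<5000 or nm=='red' and st[4]<3000: continue
            print(n,nm,c,st,onz(d,*c,z))
    if n=='top':
        u,v=453,239; cv2.imwrite('pics/crop1.png',cv2.cvtColor(cv2.resize(p[210:275,415:480],None,fx=6,fy=6,interpolation=2),cv2.COLOR_RGB2BGR))
        for q in((94,198),(162,198),(162,321),(90,322)): print('tray',onz(d,*q,.03))
        for q in((205,174),(376,178),(377,296),(198,290)): print('mat',onz(d,*q,.016))
        print('bearing',onz(d,274,321,.016),'boot',onz(d,213,137,.03),'carton',onz(d,325,123,.05))
E
```

```text
top bush (225, 211) [223.9351 210.0831] [213 199  23  23 385] ((223.98402404785156, 210.10304260253906), (22.406505584716797, 23.00675392150879), 54.924705505371094) [0.6154 0.1288 0.066 ]
top bush (288, 208) [287.9377 206.8571] [276 196  25  23 385] ((287.947021484375, 206.9009552001953), (22.276052474975586, 23.025957107543945), 86.6917953491211) [0.6183 0.0015 0.066 ]
top bush (350, 206) [350.1582 204.9898] [338 194  25  23 392] ((350.1195068359375, 204.99462890625), (22.168249130249023, 23.44548797607422), 111.43789672851562) [ 0.6185 -0.1222  0.066 ]
top orange [455.2941 237.8971] [450 233  11  11  68] [ 0.5447 -0.3201  0.079 ]
top red [127.1001 259.4339] [  90  197   73  125 8588] [0.5284 0.3315 0.02  ]
top mat [287.8644 236.3501] [  199   176   176   117 17765] [0.567  0.0031 0.016 ]
tray [0.6565 0.401  0.03  ]
tray [0.6524 0.2608 0.03  ]
tray [0.4035 0.2558 0.03  ]
tray [0.4059 0.3971 0.03  ]
mat [0.7052 0.1743 0.016 ]
mat [ 0.6859 -0.186   0.016 ]
mat [ 0.4407 -0.1724  0.016 ]
mat [0.4628 0.1876 0.016 ]
bearing [0.3973 0.0357 0.016 ] boot [0.782  0.1554 0.03  ] carton [ 0.79
[... 223 characters left out ...]
, 215) [284.4036 213.7892] [275 206  20  17 223] ((284.4136047363281, 213.82855224609375), (16.078399658203125, 19.049776077270508), 89.11463928222656) [ 0.6192 -0.      0.066 ]
scene bush (238, 241) [237.1598 239.3033] [227 231  21  18 244] ((237.16079711914062, 239.31149291992188), (17.181486129760742, 19.82868003845215), 78.98367309570312) [ 0.6199 -0.1237  0.066 ]
scene orange [138.7937 247.0159] [135 243   9   9  63] [ 0.5291 -0.3156  0.079 ]
scene orange [142.0323 256.5806] [139 254   7   6  31] [ 0.5549 -0.3188  0.079 ]
scene red [372.2661 148.8432] [ 323  108   99   84 3367] [0.5436 0.3276 0.02  ]
scene mat [272.6954 218.1518] [  189   155   176   132 10847] [ 0.5859 -0.012   0.016 ]
```

View pics/crop1.png

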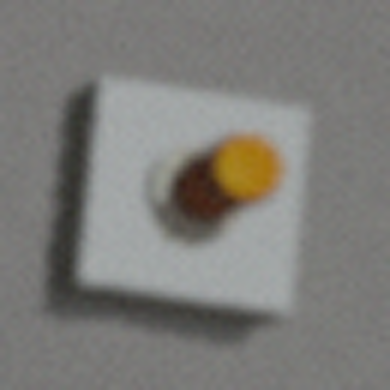

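```bash
cat >> h.py <<'E'
def delta(*targets,yaw=90):
    "targets: world TCP xyz (m); yaw: world angle of tool y, deg -> tool shifts mm, twist"
    s=r.get_state();R=Ro.from_rotvec(s['ee_rot']).as_matrix();R[:,2]=[0,0,-1]
    a=np.degrees(np.arctan2(R[1,1],R[0,1]));tw=-np.radians((yaw-a+180)%360-180)
    print('t',s['clock'],'pos',np.round(s['eef_pos'],4),'F',np.round(s['contact_force'],1),'op',round(s['opening'],4),'gf',round(s['grasp_force'],1),'q1,q7',s['qpos'][[0,6]].round(2))
    for t in targets: print(t,'->',np.round(R.T@(np.array(t)-s['eef_pos'])*1000,1),'twist',round(tw,3))
E
python3 - <<'E'
from h import *
d=img('top');print(onz(d,456.2,237.5,.104),'bestavg');d=img('scene');print(onz(d,138.8,247.0,.104),onz(d,329,190,.066))
cv2.imwrite('pics/crop2.png',cv2.cvtColor(cv2.resize(d['pixels'][225:285,110:180],None,fx=6,fy=6,interpolation=2),cv2.COLOR_RGB2BGR))
delta((.5,.35,.3),(.6,0,.3),(.545,-.32,.25))
E
```

```text
[ 0.54175484 -0.31394672  0.104     ] bestavg
[ 0.54637342 -0.31532798  0.104     ] [0.61909278 0.12513348 0.066     ]
t 0.3 pos [0.1665 0.7054 0.3035] F [ 1.3 -0.1 -0.2] op 0.0853 gf 0.0 q1,q7 [-1.43 -0.03]
(0.5, 0.35, 0.3) -> [-406.2 -269.3    3.5] twist -0.232
(0.6, 0, 0.3) -> [-583.9 -587.     3.5] twist -0.232
(0.545, -0.32, 0.25) -> [-603.9 -911.1   53.5] twist -0.232
```

View pics/crop2.png

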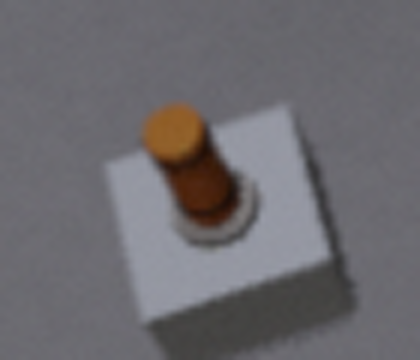

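The crop shows the orange disc of the handle at about pixel (139,247) in the scene, upright on the collar and block.

>>> play_rows(targets=[1, -406, -269, 3, -0.23, 1, -406, -269, 3, -0.23, 1, -406, -269, 3, -0.23, 1, -406, -269, 3, -0.23, 1, -406, -269, 3, -0.23, 1, -406, -269, 3, -0.23, 1, -406, -269, 3, -0.23, 1, -406, -269, 3, -0.23, 1, -406, -269, 3, -0.23, 1, -406, -269, 3, -0.23, 1, -406, -269, 3, -0.23, 1, -584, -587, 3, -0.23, 1, -584, -587, 3, -0.23, 1, -584, -587, 3, -0.23, 1, -584, -587, 3, -0.23, 1, -584, -587, 3, -0.23, 1, -584, -587, 3, -0.23, 1, -584, -587, 3, -0.23, 1, -584, -587, 3, -0.23, 1, -584, -587, 3, -0.23])

```text
clock: 1.97
eef_pos: [0.5958, 0.0126, 0.3012]
ee_rot: [0.003, 3.141, 0.0]
contact_force: [0.5, 0.2, -0.2]
opening: 0.0853
grasp_force: 0.0
```

```bash
python3 - <<'E'
from h import *
d=img('top');print('block',onz(d,447.2,242,.044))
delta((.544,-.315,.2),(.544,-.315,.137))
print(r.get_state()['qpos'])
E
```

```text
block [ 0.54208744 -0.31440657  0.044     ]
t 2.0167 pos [0.5983 0.0007 0.3016] F [ 2.7 -6.8 -0.5] op 0.0854 gf 0.0 q1,q7 [-0.14  1.51]
(0.544, -0.315, 0.2) -> [  50.  -315.7  101.6] twist -0.015
(0.544, -0.315, 0.137) -> [  50.3 -315.2  164.6] twist -0.015
[-0.13713484  0.43379303  0.07737628  1.90902323 -0.03373242  0.79652331
  1.51237575]
```

>>> play_rows(targets=[1, 55, -315, 100, -0.005, 1, 55, -315, 100, -0.005, 1, 55, -315, 100, -0.005, 1, 55, -315, 100, -0.005, 1, 55, -315, 100, -0.005, 1, 55, -315, 100, -0.005, 1, 55, -315, 100, -0.005, 1, 55, -315, 100, -0.005, 1, 55, -315, 100, -0.005, 1, 55, -315, 100, -0.005, 1, 55, -315, 100, -0.005, 1, 55, -315, 100, -0.005])

```text
clock: 3.02
eef_pos: [0.5409, -0.2982, 0.2012]
ee_rot: [-0.009, 3.141, 0.002]
contact_force: [0.3, -0.2, 0.1]
opening: 0.0854
grasp_force: 0.0
```

```bash
python3 - <<'E'
from h import *
delta((.543,-.3147,.137))
E
```

```text
t 3.0167 pos [ 0.5409 -0.2982  0.2012] F [ 0.3 -0.2  0.1] op 0.0854 gf 0.0 q1,q7 [0.39 2.06]
(0.543, -0.3147, 0.137) -> [ -1.9 -16.6  64.2] twist 0.006
```

>>> play_rows(targets=[1, 0, -15, 20, 0, 1, 0, -15, 20, 0, 1, 0, -15, 20, 0, 1, 0, -15, 20, 0])

```text
clock: 3.35
eef_pos: [0.5406, -0.3136, 0.1815]
ee_rot: [-0.008, 3.141, 0.001]
contact_force: [-0.1, -0.0, 0.5]
opening: 0.0856
grasp_force: 0.0
```

```bash
python3 - <<'E'
from h import *
delta((.543,-.3147,.137))
E
```

```text
t 3.35 pos [ 0.5406 -0.3136  0.1815] F [-0.1 -0.   0.5] op 0.0856 gf 0.0 q1,q7 [0.42 2.08]
(0.543, -0.3147, 0.137) -> [-2.4 -1.1 44.5] twist 0.005
```

>>> play_rows(targets=[1, -2.5, -1, 15, 0.005, 1, -2.5, -1, 30, 0.005, 1, -2.5, -1, 44.5, 0.005, 1, -2.5, -1, 44.5, 0.005, 0, -2.5, -1, 44.5, 0.005, 0, -2.5, -1, 44.5, 0.005, 0, -2.5, -1, 44.5, 0.005, 0, -2.5, -1, 44.5, 0.005, 0, -2.5, -1, 44.5, 0.005, 0, -2.5, -1, 44.5, 0.005, 0, -2.5, -1, 44.5, 0.005, 0, -2.5, -1, 44.5, 0.005])

```text
clock: 4.35
eef_pos: [0.5428, -0.3164, 0.1372]
ee_rot: [0.003, 3.141, -0.001]
contact_force: [-1.0, 1.4, 5.7]
opening: 0.0205
grasp_force: 58.5
```

```bash
python3 - <<'E'
from h import *
delta((.543,-.3147,.25))
E
```

```text
t 4.35 pos [ 0.5428 -0.3164  0.1372] F [-1.   1.4  5.7] op 0.0205 gf 58.5 q1,q7 [0.42 2.08]
(0.543, -0.3147, 0.25) -> [  -0.3    1.7 -112.8] twist -0.002
```

>>> play_rows(targets=[0, 0, 0, -30, 0, 0, 0, 0, -65, 0, 0, 0, 0, -100, 0, 0, 0, 0, -100, 0, 0, -76, 194, -100, 0, 0, -76, 194, -100, 0, 0, -76, 194, -100, 0, 0, -76, 194, -100, 0, 0, -76, 194, -100, 0, 0, -76, 194, -100, 0, 0, -76, 194, -100, 0, 0, -76, 194, -100, 0, 0, -76, 194, -100, 0])

```text
clock: 5.43
eef_pos: [0.6177, -0.1243, 0.2358]
ee_rot: [-0.007, -3.14, 0.002]
contact_force: [0.3, -0.2, -0.9]
opening: 0.0207
grasp_force: 59.3
```

```bash
python3 - <<'E'
from h import *
delta((.619,-.123,.2))
P=[]
for n in('top','scene'):
    d=img(n,n+'2.png');p=proj(d,np.array([.619,-.123,.1]));u,v=p.astype(int);print(n,p)
    P.append(cv2.resize(d['pixels'][v-45:v+45,u-45:u+45],(400,400),interpolation=2))
cv2.imwrite('pics/both2.png',cv2.cvtColor(np.hstack(P),cv2.COLOR_RGB2BGR))
E
```

```text
t 5.4333 pos [ 0.6177 -0.1243  0.2358] F [ 0.3 -0.2 -0.9] op 0.0207 gf 59.3 q1,q7 [0.08 1.75]
(0.619, -0.123, 0.2) -> [-1.3  1.4 35.8] twist -0.004
top [352.49918329 200.96217845]
scene [235.80956153 230.64831975]
```

View pics/both2.png

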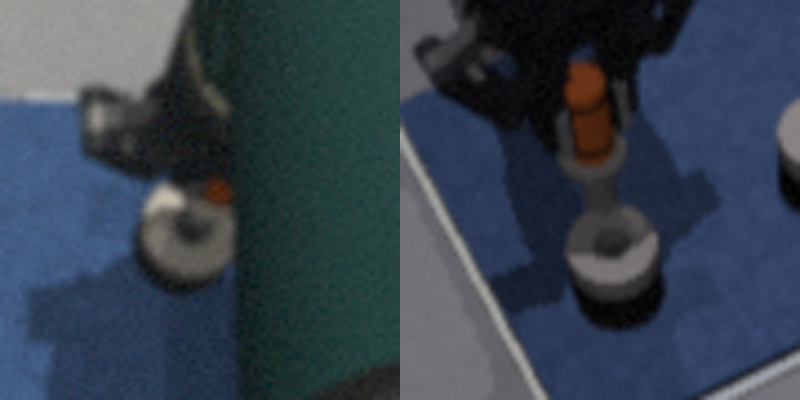

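The scene crop shows the gauge hanging upright above the bushing. The tip is at crop (600,205) and the mouth at (612,240), so there may be a few mm of lateral offset; I'll work it out numerically.

```bash
python3 - <<'E'
from h import *
d=img('scene');p=d['pixels']
u0,v0=235-45,230-45
c=lambda X:(proj(d,np.array(X))-[u0,v0]+.5)*400/90
s=r.get_state();x,y,z=s['eef_pos']
for nm,X in(('handletop',(x,y,z-.0332)),('collarbot',(x,y,z-.0932)),('tip',(x,y,z-.1332)),('mouth at tcp',(x,y,.066)),('mouth b3',(.619,-.123,.066))):print(nm,c(X))
hsv=cv2.cvtColor(p,cv2.COLOR_RGB2HSV);H,S,V=[hsv[...,i].astype(int) for i in range(3)]
# orange extents per row, bright column extents for collar/pin/bushing
for v in range(195,248):
    o=[u for u in range(215,260) if H[v,u]<22 and S[v,u]>130 and V[v,u]>50]
    w=[u for u in range(218,256) if S[v,u]<75 and V[v,u]>60]
    print(v,round((v-v0+.5)*4.44),'or',(o[0],o[-1],((o[0]+o[-1])/2-u0+.5)*4.44) if o else '','wh',(w[0],w[-1],((w[0]+w[-1])/2-u0+.5)*4.44) if w else '')
E
```

```text
handletop [179.96974254  79.61444129]
collarbot [193.30314201 155.52519448]
tip [201.44096418 201.70461148]
mouth at tcp [208.49727923 241.65469224]
mouth b3 [212.17315281 241.68579687]
195 47 or  wh 
196 51 or  wh 
197 56 or  wh 
198 60 or  wh 
199 64 or (229, 233, 184.26000000000002) wh 
200 69 or (228, 234, 184.26000000000002) wh 
201 73 or (228, 235, 186.48000000000002) wh 
202 78 or (228, 235, 186.48000000000002) wh 
203 82 or (228, 235, 186.48000000000002) wh 
204 87 or (227, 235, 184.26000000000002) wh 
205 91 or (227, 235, 184.26000000000002) wh 
206 95 or (227, 235, 184.26000000000002) wh 
207 100 or (227, 234, 182.04000000000002) wh 
208 104 or (228, 234, 184.26000000000002) wh 
209 109 or (229, 236, 190.92000000000002) wh 
210 113 or (232, 236, 197.58) wh 
211 118 or (229, 236, 190.92000000000002) wh 
212 122 or (229, 236, 190.92000000000002) wh 
213 127 or (229, 236, 190.92000000000002) wh 
214 131 or (230, 237, 195.36) wh 
215 135 or (230, 237, 195.36) wh 
216 140 or (230, 236, 193.14000000000001) wh (239, 240, 222.00000000000003)
217 144 or (230, 236, 193.14000000000001
[... 516 characters left out ...]
8 193 or  wh 
229 198 or  wh 
230 202 or  wh 
231 206 or  wh (239, 242, 226.44000000000003)
232 211 or  wh (238, 243, 226.44000000000003)
233 215 or  wh (232, 244, 215.34000000000003)
234 220 or  wh (231, 245, 215.34000000000003)
235 224 or  wh (230, 246, 215.34000000000003)
236 229 or  wh (229, 247, 215.34000000000003)
237 233 or  wh (229, 247, 215.34000000000003)
238 238 or  wh (228, 247, 213.12)
239 242 or  wh (228, 247, 213.12)
240 246 or  wh (228, 247, 213.12)
241 251 or  wh (227, 247, 210.9)
242 255 or  wh (227, 247, 210.9)
243 260 or  wh (228, 246, 210.9)
244 264 or  wh (228, 246, 210.9)
245 269 or  wh (229, 245, 210.9)
246 273 or  wh (230, 244, 210.9)
247 278 or  wh (231, 243, 210.9)
```

>>> play_rows(targets=[0, 0, 1.3, 15, 0, 0, 0, 1.3, 30, 0, 0, 0, 1.3, 34, 0, 0, 0, 1.3, 37, 0, 0, 0, 1.3, 40, 0, 0, 0, 1.3, 41, 0, 0, 0, 1.3, 41, 0])

```text
clock: 6.17
eef_pos: [0.619, -0.1221, 0.1959]
ee_rot: [0.004, 3.141, -0.001]
contact_force: [-0.2, -1.9, -0.4]
opening: 0.0208
grasp_force: 59.3
```

```bash
python3 - <<'E'
from h import *
delta((.6175,-.123,.178));print(r.get_state()['ft_torque'])
E
```

```text
t 6.1667 pos [ 0.619  -0.1221  0.1959] F [-0.2 -1.9 -0.4] op 0.0208 gf 59.3 q1,q7 [0.08 1.75]
(0.6175, -0.123, 0.178) -> [ 1.5 -0.9 17.9] twist -0.003
[-0.2306351   0.07171033  0.02831599]
```

>>> play_rows(targets=[0, 0, -0.7, 4, 0, 0, 0, -0.7, 8, 0, 0, 0, -0.7, 12, 0, 0, 0, -0.7, 14, 0, 0, 0, -0.7, 16, 0, 0, 0, -0.7, 17, 0, 0, 0, -0.7, 18, 0, 0, 0, -0.7, 18, 0])

```text
clock: 6.83
eef_pos: [0.619, -0.1225, 0.1782]
ee_rot: [0.003, 3.141, -0.001]
contact_force: [-1.8, -2.1, 5.3]
opening: 0.0206
grasp_force: 59.9
```

```bash
python3 - <<'E'
from h import *
delta((.6175,-.123,.178));print(r.get_state()['ft_torque'])
E
```

```text
t 6.8333 pos [ 0.619  -0.1225  0.1782] F [-1.8 -2.1  5.3] op 0.0206 gf 59.9 q1,q7 [0.08 1.75]
(0.6175, -0.123, 0.178) -> [ 1.5 -0.5  0.2] twist -0.002
[-0.66139807  0.45231028  0.02475067]
```

>>> play_rows(targets=[0, 0, 0, 1, 0, 0, 0, 0, 2, 0, 0, 0, 0, 2.5, 0, 0, 0, 0, 2.5, 0])

```text
clock: 7.17
eef_pos: [0.6192, -0.1226, 0.1767]
ee_rot: [0.004, 3.141, -0.001]
contact_force: [-3.4, -2.2, 10.7]
opening: 0.0206
grasp_force: 60.2
```

```bash
python3 - <<'E'
from h import *
delta((.6175,-.123,.235));print(r.get_state()['ft_torque'])
E
```

```text
t 7.1667 pos [ 0.6192 -0.1226  0.1767] F [-3.4 -2.2 10.7] op 0.0206 gf 60.2 q1,q7 [0.08 1.75]
(0.6175, -0.123, 0.235) -> [  1.6  -0.5 -58.3] twist -0.002
[-5.22892742e-01  7.67014253e-01 -5.39177303e-04]
```

>>> play_rows(targets=[0, 0, 0, -20, 0, 0, 0, 0, -50, 0, 0, 0, 0, -60, 0, 0, 0, 0, -60, 0, 0, 1.5, 122.5, -60, 0, 0, 1.5, 122.5, -60, 0, 0, 1.5, 122.5, -60, 0, 0, 1.5, 122.5, -60, 0, 0, 1.5, 122.5, -60, 0, 0, 1.5, 122.5, -60, 0])

```text
clock: 8.0
eef_pos: [0.6167, 0.0013, 0.2335]
ee_rot: [-0.0, -3.139, 0.0]
contact_force: [-0.7, 0.3, -1.8]
opening: 0.0205
grasp_force: 59.5
```

```bash
python3 - <<'E'
from h import *
delta((.6175,0,.194));print(r.get_state()['ft_torque'])
E
```

```text
t 8.0 pos [0.6167 0.0013 0.2335] F [-0.7  0.3 -1.8] op 0.0205 gf 59.5 q1,q7 [-0.13  1.55]
(0.6175, 0, 0.194) -> [-0.9 -1.3 39.5] twist -0.0
[-0.06540324 -0.00616363  0.02749009]
```

>>> play_rows(targets=[0, -0.5, -0.5, 15, 0, 0, -0.5, -0.5, 30, 0, 0, -0.5, -0.5, 34, 0, 0, -0.5, -0.5, 37, 0, 0, -0.5, -0.5, 39, 0, 0, -0.5, -0.5, 39, 0])

```text
clock: 8.5
eef_pos: [0.6179, -0.0005, 0.1957]
ee_rot: [-0.005, -3.141, 0.0]
contact_force: [-1.2, -0.1, -1.2]
opening: 0.0206
grasp_force: 59.5
```

```bash
python3 - <<'E'
from h import *
delta((.6175,0,.178));print(r.get_state()['ft_torque'])
E
```

```text
t 8.5 pos [ 6.179e-01 -5.000e-04  1.957e-01] F [-1.2 -0.1 -1.2] op 0.0206 gf 59.5 q1,q7 [-0.12  1.56]
(0.6175, 0, 0.178) -> [ 0.4  0.5 17.7] twist -0.003
[-0.00751272  0.03078828  0.00036128]
```

>>> play_rows(targets=[0, 0.3, 0.3, 4, 0, 0, 0.3, 0.3, 8, 0, 0, 0.3, 0.3, 12, 0, 0, 0.3, 0.3, 14, 0, 0, 0.3, 0.3, 16, 0, 0, 0.3, 0.3, 17, 0, 0, 0.3, 0.3, 18, 0, 0, 0.3, 0.3, 19, 0, 0, 0.3, 0.3, 20, 0, 0, 0.3, 0.3, 20, 0])

```text
clock: 9.33
eef_pos: [0.6181, 0.0004, 0.1772]
ee_rot: [0.003, 3.141, 0.0]
contact_force: [-2.7, 0.2, 9.0]
opening: 0.0208
grasp_force: 60.2
```

```bash
python3 - <<'E'
from h import *
delta((.6175,0,.235));print(r.get_state()['ft_torque'])
E
```

```text
t 9.3333 pos [6.181e-01 4.000e-04 1.772e-01] F [-2.7  0.2  9. ] op 0.0208 gf 60.2 q1,q7 [-0.12  1.56]
(0.6175, 0, 0.235) -> [  0.5  -0.4 -57.8] twist -0.002
[-0.01861258  0.62755837 -0.01162805]
```

>>> play_rows(targets=[0, 0, 0, -20, 0, 0, 0, 0, -50, 0, 0, 0, 0, -60, 0, 0, 0, 0, -60, 0])

```text
clock: 9.67
eef_pos: [0.6196, 0.0006, 0.2387]
ee_rot: [0.003, 3.135, 0.001]
contact_force: [0.1, 0.6, -2.7]
opening: 0.0209
grasp_force: 59.5
```

```bash
python3 - <<'E'
from h import *
d=img('scene');p=d['pixels'];hsv=cv2.cvtColor(p,cv2.COLOR_RGB2HSV)
S,V=hsv[...,1],hsv[...,2]
u,v=proj(d,np.array([.617,.127,.066])).astype(int)
m=np.zeros(S.shape,np.uint8);m[v-11:v+12,u-13:u+14]=((S<70)&(V>95))[v-11:v+12,u-13:u+14]
cs,_=cv2.findContours(m,cv2.RETR_EXTERNAL,cv2.CHAIN_APPROX_NONE);e=cv2.fitEllipse(max(cs,key=len))
print((u,v),e,onz(d,*e[0],.066));delta((.615,.1275,.235))
E
```

```text
(np.int64(329), np.int64(189)) ((330.90087890625, 187.44271850585938), (15.493038177490234, 24.78217124938965), 61.667640686035156) [0.61537438 0.13339982 0.066     ]
t 9.7167 pos [6.184e-01 6.000e-04 2.369e-01] F [-0.4  0.4 -2.5] op 0.0204 gf 59.5 q1,q7 [-0.13  1.55]
(0.615, 0.1275, 0.235) -> [  3.6 126.9   1.9] twist -0.002
```

>>> play_rows(targets=[0, 2.5, 126.5, 0, 0, 0, 2.5, 126.5, 0, 0, 0, 2.5, 126.5, 0, 0, 0, 2.5, 126.5, 0, 0, 0, 2.5, 126.5, 0, 0, 0, 2.5, 126.5, 0, 0])

```text
clock: 10.22
eef_pos: [0.6143, 0.1271, 0.2341]
ee_rot: [-0.0, -3.139, 0.002]
contact_force: [0.2, -1.0, -2.6]
opening: 0.021
grasp_force: 59.5
```

```bash
python3 - <<'E'
from h import *
delta((.6155,.1272,.194));print(r.get_state()['ft_torque'])
d=img('scene');u,v=proj(d,np.array([.617,.127,.1])).astype(int)
cv2.imwrite('pics/b1.png',cv2.cvtColor(cv2.resize(d['pixels'][v-45:v+45,u-45:u+45],(540,540),interpolation=2),cv2.COLOR_RGB2BGR))
c=lambda X:(proj(d,np.array(X))-[u-45,v-45]+.5)*6
x,y,z=r.get_state()['eef_pos']
for X in((x+.0015,y,z-.0932),(x+.0015,y,z-.1332),(x+.0015,y,.066),(.617,.1285,.066)):print(c(X))
E
```

```text
t 10.2167 pos [0.6143 0.1271 0.2341] F [ 0.2 -1.  -2.6] op 0.021 gf 59.5 q1,q7 [-0.33  1.35]
(0.6155, 0.1272, 0.194) -> [-1.3  0.1 40.1] twist -0.0
[-0.11002845 -0.03796572  0.02062623]
[279.61506317 204.0283736 ]
[270.81934244 271.53232102]
[263.50051397 327.52290057]
[270.79067645 325.75426254]
```

View pics/b1.png

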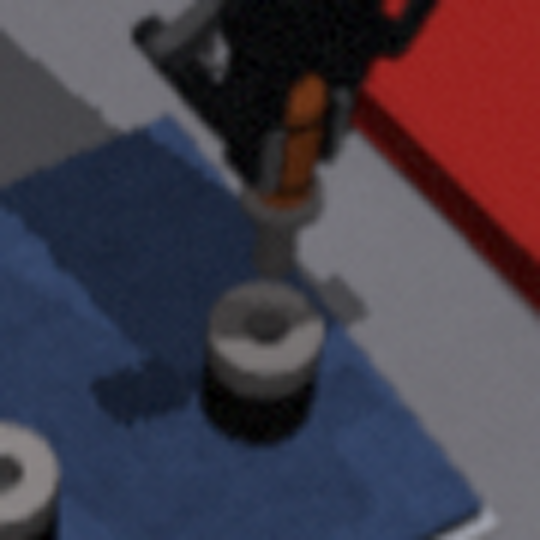

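The crop shows the pin above bushing 1 with the mouth at crop (267,322), in line within about 1 mm.

>>> play_rows(targets=[0, -0.5, 0.3, 15, 0, 0, -0.5, 0.3, 30, 0, 0, -0.5, 0.3, 34, 0, 0, -0.5, 0.3, 37, 0, 0, -0.5, 0.3, 39, 0, 0, -0.5, 0.3, 39, 0])

```text
clock: 10.77
eef_pos: [0.6161, 0.1264, 0.1969]
ee_rot: [-0.005, -3.142, 0.001]
contact_force: [-0.3, 1.0, -2.0]
opening: 0.0208
grasp_force: 59.5
```

```bash
python3 - <<'E'
from h import *
delta((.6155,.1272,.178));print(r.get_state()['ft_torque'])
E
```

```text
t 10.7667 pos [0.6161 0.1264 0.1969] F [-0.3  1.  -2. ] op 0.0208 gf 59.5 q1,q7 [-0.33  1.36]
(0.6155, 0.1272, 0.178) -> [ 0.6  0.8 18.9] twist -0.003
[-0.02546758  0.0225346  -0.03050757]
```

>>> play_rows(targets=[0, 0.3, 0.5, 4, 0, 0, 0.3, 0.5, 8, 0, 0, 0.3, 0.5, 12, 0, 0, 0.3, 0.5, 14, 0, 0, 0.3, 0.5, 16, 0, 0, 0.3, 0.5, 17, 0, 0, 0.3, 0.5, 18, 0, 0, 0.3, 0.5, 19, 0, 0, 0.3, 0.5, 20, 0, 0, 0.3, 0.5, 21, 0, 0, 0.3, 0.5, 21, 0])

```text
clock: 11.68
eef_pos: [0.6156, 0.1276, 0.1758]
ee_rot: [0.003, 3.142, -0.0]
contact_force: [-0.7, -1.7, -0.7]
opening: 0.0205
grasp_force: 59.5
```

```bash
python3 - <<'E'
from h import *
delta((.6155,.1272,.1592));print(r.get_state()['ft_torque'])
E
```

```text
t 11.6833 pos [0.6156 0.1276 0.1758] F [-0.7 -1.7 -0.7] op 0.0205 gf 59.5 q1,q7 [-0.32  1.36]
(0.6155, 0.1272, 0.1592) -> [ 0.1 -0.4 16.6] twist -0.002
[-0.30124584  0.04806777 -0.00709984]
```

No resistance at the same depth, so bushing 1 is the one. Going on down.

>>> play_rows(targets=[0, 0, -0.4, 4, 0, 0, 0, -0.4, 8, 0, 0, 0, -0.4, 11, 0, 0, 0, -0.4, 13, 0, 0, 0, -0.4, 14, 0, 0, 0, -0.4, 15, 0, 0, 0, -0.4, 16, 0, 0, 0, -0.4, 17, 0, 0, 0, -0.4, 17.5, 0, 0, 0, -0.4, 17.5, 0])

```text
clock: 12.52
eef_pos: [0.6157, 0.1276, 0.1586]
ee_rot: [0.003, 3.141, 0.0]
contact_force: [-0.6, -0.4, 0.6]
opening: 0.0206
grasp_force: 59.6
```

```bash
python3 - <<'E'
from h import *
delta((.6155,.1272,.22));print(r.get_state()['ft_torque'])
E
```

```text
t 12.5167 pos [0.6157 0.1276 0.1586] F [-0.6 -0.4  0.6] op 0.0206 gf 59.6 q1,q7 [-0.32  1.36]
(0.6155, 0.1272, 0.22) -> [  0.2  -0.3 -61.4] twist -0.002
[-0.14131772  0.21661538 -0.04044044]
```

>>> play_rows(targets=[0, 0, 0, 1, 0, 0, 0, 0, 2, 0, 0, 0, 0, 2, 0])

```text
clock: 12.77
eef_pos: [0.6158, 0.1275, 0.1571]
ee_rot: [0.003, 3.141, 0.0]
contact_force: [-1.9, -0.5, 6.4]
opening: 0.0207
grasp_force: 60.3
```

```bash
python3 - <<'E'
from h import *
delta((.6155,.1272,.22));print(r.get_state()['ft_torque'])
E
```

```text
t 12.7667 pos [0.6158 0.1275 0.1571] F [-1.9 -0.5  6.4] op 0.0207 gf 60.3 q1,q7 [-0.32  1.36]
(0.6155, 0.1272, 0.22) -> [  0.2  -0.3 -62.9] twist -0.002
[-0.18132887  0.51966456 -0.03241215]
```

>>> play_rows(targets=[0, 0, 0, -1.5, 0, 1, 0, 0, -1.5, 0, 1, 0, 0, -1.5, 0, 1, 0, 0, -1.5, 0, 1, 0, 0, -1.5, 0, 1, 0, 0, -1.5, 0, 1, 0, 0, -1.5, 0, 1, 0, 0, -1.5, 0, 1, 0, 0, -25, 0, 1, 0, 0, -60, 0, 1, 0, 0, -93, 0, 1, 0, 0, -93, 0, 1, -3, -127, -93, 0, 1, -3, -127, -93, 0, 1, -3, -127, -93, 0, 1, -3, -127, -93, 0, 1, -3, -127, -93, 0, 1, -3, -127, -93, 0])

```text
clock: 14.27
eef_pos: [0.6184, 0.0003, 0.2493]
ee_rot: [0.005, 3.142, 0.001]
contact_force: [0.3, 0.7, -0.3]
opening: 0.0852
grasp_force: 0.0
```

```bash
python3 - <<'E'
from h import *
delta((.619,.0004,.13),(.619,.0004,.1))
d=img('scene');u,v=proj(d,np.array([.617,.06,.08])).astype(int)
cv2.imwrite('pics/b1h.png',cv2.cvtColor(cv2.resize(d['pixels'][v-65:v+65,u-75:u+75],(600,520),interpolation=2),cv2.COLOR_RGB2BGR))
c=lambda X:(proj(d,np.array(X))-[u-75,v-65]+.5)*4
for X in((.617,.1275,.126),(.617,.1275,.066),(.619,0,.066)):print(c(X))
E
```

```text
t 14.2667 pos [6.184e-01 3.000e-04 2.493e-01] F [ 0.3  0.7 -0.3] op 0.0852 gf 0.0 q1,q7 [-0.13  1.55]
(0.619, 0.0004, 0.13) -> [-6.000e-01  1.000e-01  1.193e+02] twist -0.003
(0.619, 0.0004, 0.1) -> [-6.000e-01  1.000e-01  1.493e+02] twist -0.003
[407.79382921 165.04218898]
[399.1573228  229.89878351]
[219.46760012 329.0227561 ]
```

View pics/b1h.png

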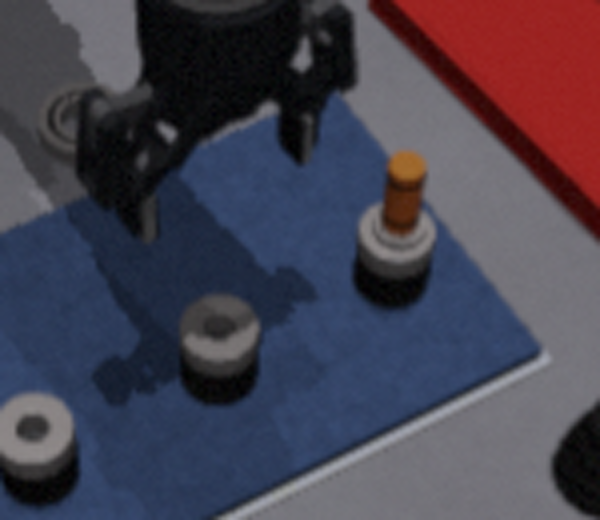

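The gauge stands fully home in bushing 1, with its handle top at crop (406,166) as predicted (408,165). Bushing 2's mouth is at (219,326), also as predicted. Next I grasp bushing 2.

>>> play_rows(targets=[1, -0.5, 0, 40, 0, 1, -0.5, 0, 80, 0, 1, -0.5, 0, 110, 0, 1, -0.5, 0, 130, 0, 1, -0.5, 0, 149, 0, 1, -0.5, 0, 149, 0, 0, -0.5, 0, 149, 0, 0, -0.5, 0, 149, 0, 0, -0.5, 0, 149, 0, 0, -0.5, 0, 149, 0, 0, -0.5, 0, 149, 0, 0, -0.5, 0, 149, 0, 0, -0.5, 0, 149, 0])

```text
clock: 15.4
eef_pos: [0.62, 0.0008, 0.1015]
ee_rot: [0.002, 3.139, 0.001]
contact_force: [0.2, 1.1, 4.2]
opening: 0.0453
grasp_force: 61.0
```

```bash
python3 - <<'E'
from h import *
delta((.619,0,.26),(.60,.33,.26))
E
```

```text
t 15.4 pos [0.62   0.0008 0.1015] F [0.2 1.1 4.2] op 0.0453 gf 61.0 q1,q7 [-0.11  1.57]
(0.619, 0, 0.26) -> [   0.5   -0.7 -158.5] twist -0.001
(0.6, 0.33, 0.26) -> [  20.   329.3 -158.5] twist -0.001
```

>>> play_rows(targets=[0, 0, 0, -40, 0, 0, 0, 0, -80, 0, 0, 0, 0, -120, 0, 0, 0, 0, -158, 0, 0, 0, 0, -158, 0, 0, 31, 329, -158, 0, 0, 31, 329, -158, 0, 0, 31, 329, -158, 0, 0, 31, 329, -158, 0, 0, 31, 329, -158, 0, 0, 31, 329, -158, 0, 0, 31, 329, -158, 0, 0, 31, 329, -158, 0, 0, 31, 329, -158, 0, 0, 31, 329, -158, 0, 0, 31, 329, -158, 0, 0, 31, 329, -158, 0])

```text
clock: 16.82
eef_pos: [0.5886, 0.3268, 0.2574]
ee_rot: [-0.007, -3.14, 0.004]
contact_force: [0.6, 0.2, -2.1]
opening: 0.0448
grasp_force: 62.8
```

```bash
python3 - <<'E'
from h import *
delta((.589,.33,.11),(.589,.33,.0905))
E
```

```text
t 16.8167 pos [0.5886 0.3268 0.2574] F [ 0.6  0.2 -2.1] op 0.0448 gf 62.8 q1,q7 [-0.63  1.05]
(0.589, 0.33, 0.11) -> [ -0.6   3.6 147.4] twist -0.004
(0.589, 0.33, 0.0905) -> [ -0.6   3.7 166.9] twist -0.004
```

>>> play_rows(targets=[0, 0, 1.5, 40, 0, 0, 0, 1.5, 80, 0, 0, 0, 1.5, 115, 0, 0, 0, 1.5, 140, 0, 0, 0, 1.5, 150, 0, 0, 0, 1.5, 156, 0, 0, 0, 1.5, 160, 0, 0, 0, 1.5, 162, 0, 0, 0, 1.5, 163, 0, 0, 0, 1.5, 163, 0])

```text
clock: 17.65
eef_pos: [0.5894, 0.3313, 0.0968]
ee_rot: [0.003, 3.139, 0.002]
contact_force: [0.1, -0.2, -2.5]
opening: 0.0447
grasp_force: 62.8
```

```bash
python3 - <<'E'
from h import *
delta((.589,.33,.0905))
E
```

```text
t 17.65 pos [0.5894 0.3313 0.0968] F [ 0.1 -0.2 -2.5] op 0.0447 gf 62.8 q1,q7 [-0.62  1.06]
(0.589, 0.33, 0.0905) -> [ 0.4 -1.3  6.3] twist -0.002
```

>>> play_rows(targets=[0, 0, -1, 2, 0, 0, 0, -1, 4, 0, 0, 0, -1, 5, 0, 0, 0, -1, 6, 0, 0, 0, -1, 6, 0])

```text
clock: 18.07
eef_pos: [0.589, 0.33, 0.0919]
ee_rot: [0.003, 3.141, 0.001]
contact_force: [-2.4, -1.6, 10.8]
opening: 0.0451
grasp_force: 64.0
```

```bash
python3 - <<'E'
from h import *
delta((.589,.33,.0905),(.589,.33,.26),(.619,-.123,.26))
E
```

```text
t 18.0667 pos [0.589  0.33   0.0919] F [-2.4 -1.6 10.8] op 0.0451 gf 64.0 q1,q7 [-0.62  1.06]
(0.589, 0.33, 0.0905) -> [-0.  -0.   1.4] twist -0.002
(0.589, 0.33, 0.26) -> [-1.000e-01  0.000e+00 -1.681e+02] twist -0.002
(0.619, -0.123, 0.26) -> [ -31.  -452.9 -168.1] twist -0.002
```

>>> play_rows(targets=[0.75, 0, 0, -0.5, 0, 0.75, 0, 0, -0.5, 0, 0.75, 0, 0, -0.5, 0, 0.75, 0, 0, -0.5, 0, 0.75, 0, 0, -0.5, 0, 0.75, 0, 0, -40, 0, 0.75, 0, 0, -80, 0, 0.75, 0, 0, -120, 0, 1, 0, 0, -160, 0, 1, 0, 0, -168, 0, 1, -30, -230, -168, 0, 1, -30, -230, -168, 0, 1, -30, -230, -168, 0, 1, -30, -230, -168, 0, 1, -30, -453, -168, 0, 1, -30, -453, -168, 0, 1, -30, -453, -168, 0, 1, -30, -453, -168, 0, 1, -30, -453, -168, 0, 1, -30, -453, -168, 0])

```text
clock: 19.73
eef_pos: [0.6163, -0.0873, 0.2572]
ee_rot: [-0.003, -3.141, -0.0]
contact_force: [1.0, 0.4, 0.1]
opening: 0.0856
grasp_force: 0.0
```

```bash
python3 - <<'E'
from h import *
delta((.619,-.123,.1))
E
```

```text
t 19.7333 pos [ 0.6163 -0.0873  0.2572] F [1.  0.4 0.1] op 0.0856 gf 0.0 q1,q7 [0.01 1.7 ]
(0.619, -0.123, 0.1) -> [ -2.8 -35.7 157.2] twist -0.002
```

>>> play_rows(targets=[1, 0, -22, 40, 0, 1, 0, -22, 60, 0, 1, 0, -22, 60, 0, 1, 0, -22, 60, 0])

```text
clock: 20.07
eef_pos: [0.6157, -0.1069, 0.1961]
ee_rot: [-0.003, -3.138, -0.002]
contact_force: [0.7, -0.0, 0.4]
opening: 0.0854
grasp_force: 0.0
```

```bash
python3 - <<'E'
from h import *
delta((.619,-.123,.1))
E
```

```text
t 20.0667 pos [ 0.6157 -0.1069  0.1961] F [ 0.7 -0.   0.4] op 0.0854 gf 0.0 q1,q7 [0.05 1.73]
(0.619, -0.123, 0.1) -> [ -3.7 -16.1  96.1] twist -0.002
```

>>> play_rows(targets=[1, -3.5, -16, 10, 0, 1, -3.5, -16, 30, 0, 1, -3.5, -16, 55, 0, 1, -3.5, -16, 80, 0, 1, -3.5, -16, 96, 0, 1, -3.5, -16, 96, 0, 0, -3.5, -16, 96, 0, 0, -3.5, -16, 96, 0, 0, -3.5, -16, 96, 0, 0, -3.5, -16, 96, 0, 0, -3.5, -16, 96, 0, 0, -3.5, -16, 96, 0, 0, -3.5, -16, 96, 0])

```text
clock: 21.15
eef_pos: [0.6214, -0.1229, 0.1026]
ee_rot: [0.002, 3.138, 0.0]
contact_force: [0.8, 1.9, 4.6]
opening: 0.0439
grasp_force: 63.3
```

```bash
python3 - <<'E'
from h import *
delta((.619,-.123,.26),(.469,.327,.26))
E
```

```text
t 21.15 pos [ 0.6214 -0.1229  0.1026] F [0.8 1.9 4.6] op 0.0439 gf 63.3 q1,q7 [0.09 1.77]
(0.619, -0.123, 0.26) -> [ 1.900e+00 -1.000e-01 -1.574e+02] twist -0.001
(0.469, 0.327, 0.26) -> [ 152.5  449.7 -157.4] twist -0.001
```

>>> play_rows(targets=[0, 0, 0, -40, 0, 0, 0, 0, -80, 0, 0, 0, 0, -120, 0, 0, 0, 0, -157, 0, 0, 0, 0, -157, 0, 0, 152, 450, -157, 0, 0, 152, 450, -157, 0, 0, 152, 450, -157, 0, 0, 152, 450, -157, 0, 0, 152, 450, -157, 0, 0, 152, 450, -157, 0, 0, 152, 450, -157, 0, 0, 152, 450, -157, 0, 0, 152, 450, -157, 0, 0, 152, 450, -157, 0, 0, 152, 450, -157, 0, 0, 152, 450, -157, 0, 0, 152, 450, -157, 0, 0, 152, 450, -157, 0, 0, 152, 450, -157, 0])

```text
clock: 22.82
eef_pos: [0.4687, 0.325, 0.2574]
ee_rot: [-0.005, -3.14, 0.005]
contact_force: [-0.1, -2.0, -2.9]
opening: 0.0438
grasp_force: 62.7
```

```bash
python3 - <<'E'
from h import *
delta((.469,.327,.098))
E
```

```text
t 22.8167 pos [0.4687 0.325  0.2574] F [-0.1 -2.  -2.9] op 0.0438 gf 62.7 q1,q7 [-0.74  0.93]
(0.469, 0.327, 0.098) -> [ -0.5   2.4 159.4] twist -0.003
```

>>> play_rows(targets=[0, 0, 1, 40, 0, 0, 0, 1, 80, 0, 0, 0, 1, 115, 0, 0, 0, 1, 140, 0, 0, 0, 1, 150, 0, 0, 0, 1, 156, 0, 0, 0, 1, 158, 0, 0, 0, 1, 160, 0, 0, 0, 1, 161, 0, 0, 0, 1, 161, 0])

```text
clock: 23.65
eef_pos: [0.4696, 0.3284, 0.0987]
ee_rot: [0.003, 3.14, 0.002]
contact_force: [-0.2, -0.1, -1.7]
opening: 0.0439
grasp_force: 62.6
```

```bash
python3 - <<'E'
from h import *
delta((.469,.327,.0925))
E
```

```text
t 23.65 pos [0.4696 0.3284 0.0987] F [-0.2 -0.1 -1.7] op 0.0439 gf 62.6 q1,q7 [-0.72  0.95]
(0.469, 0.327, 0.0925) -> [ 0.6 -1.4  6.2] twist -0.002
```

>>> play_rows(targets=[0, 0, -1, 2, 0, 0, 0, -1, 4, 0, 0, 0, -1, 5, 0, 0, 0, -1, 6, 0, 0, 0, -1, 6, 0])

```text
clock: 24.07
eef_pos: [0.4689, 0.327, 0.0928]
ee_rot: [0.003, 3.141, 0.0]
contact_force: [-1.7, -0.9, 9.7]
opening: 0.0442
grasp_force: 64.1
```

```bash
python3 - <<'E'
from h import *
delta((.469,.327,.26))
E
```

```text
t 24.0667 pos [0.4689 0.327  0.0928] F [-1.7 -0.9  9.7] op 0.0442 gf 64.1 q1,q7 [-0.71  0.95]
(0.469, 0.327, 0.26) -> [-1.000e-01 -0.000e+00 -1.672e+02] twist -0.002
```

Down on the floor; release, rise, and move aside toward the start (tool −x is world +x, tool +y is world +y).

>>> play_rows(targets=[0.75, 0, 0, -0.5, 0, 0.75, 0, 0, -0.5, 0, 0.75, 0, 0, -0.5, 0, 0.75, 0, 0, -0.5, 0, 0.75, 0, 0, -0.5, 0, 0.75, 0, 0, -40, 0, 0.75, 0, 0, -80, 0, 0.75, 0, 0, -120, 0, 0.75, 0, 0, -168, 0, 0.75, 0, 0, -200, 0, 0.75, 120, 250, -200, 0, 0.75, 120, 250, -200, 0, 0.75, 120, 250, -200, 0, 0.75, 120, 250, -200, 0, 0.75, 120, 250, -200, 0, 0.75, 120, 250, -200, 0, 0.75, 120, 250, -200, 0, 0.75, 120, 250, -200, 0, 0.75, 120, 250, -200, 0])

```text
clock: 25.65
eef_pos: [0.3469, 0.5792, 0.2907]
ee_rot: [0.005, -3.14, 0.0]
contact_force: [0.4, -0.6, -0.0]
opening: 0.0637
grasp_force: 0.0
```

```bash
python3 - <<'E'
from h import *
delta((.35,.58,.3))
a=img('top')['pixels'][90:350,60:480];b=img('scene')['pixels'][90:350,110:460]
cv2.imwrite('pics/end.png',cv2.cvtColor(np.hstack([a,b]),cv2.COLOR_RGB2BGR))
E
```

```text
t 25.65 pos [0.3469 0.5792 0.2907] F [ 0.4 -0.6 -0. ] op 0.0637 gf 0.0 q1,q7 [-1.14  0.51]
(0.35, 0.58, 0.3) -> [-3.1  0.8 -9.3] twist 0.003
```

View pics/end.png

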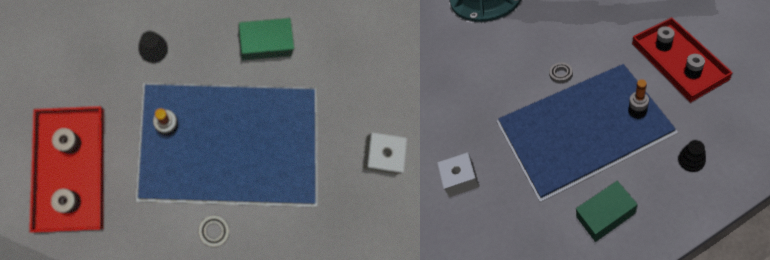

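The final views show the gauge home in bushing 1 on the mat, at (164,120) in the left picture. The two failed bushings stand upright in the tray at (64,140) and (64,200), and the bystanders have not moved.

```bash
python3 -c "
from rig import r
print(r.hand_in())"
```

```text
the job is handed in; nothing more can be done
None
```

The job is handed in: the gauge stands fully home in bushing 1 on the mat, bushings 2 and 3 stand upright in the red tray, contact-force readings stayed at about 11 N or less, and the clock read about 26 s.

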